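# Check the trailer coupler's latch and lift it off the tow ball

## Robot

A 6-joint arm with a two-finger parallel gripper is mounted at the origin on the work surface. World frame = base frame: x ahead of the robot, y to its left, z up, the work surface at z = 0. Lengths are in mm, angles in rad, forces in N, time in s.
With the tool pointing down it reaches from about 275 to 825 mm from the base axis. Payload 5.2 kg.
Tool frame: the origin (TCP) lies at the very end of the fingers, on their centre line; the grasp point (between the pads) lies 19 mm behind it; z points along the fingers, y is the line along which they close (so a half turn about z gives the same grasp; the last joint's range is limited). The gripper opens to 93 mm and grips with 3 to 60 N. Pads are 15 mm wide; open, the fingers measure 128 mm over their backs; the gripper's body (75 mm by 188 mm) begins 65 mm behind the grasp point.
Start: joints at [-1.356, 0.259, 1.535, -0, 1.348, -0.203], TCP at [223.183, -502.687, 218.653] pointing down, gripper open.
Joint ranges: [-3.14, 3.14], [-0.91, 2.08], [0.19, 2.58], [-1.22, 4.36], [0.22, 2.71], [-3.12, 3.12]. Speed limits (rad/s): [2.57, 2.57, 3.14, 3.14, 3.14, 3.14].

## Interface

Orientations are given as [roll, pitch, yaw] about the fixed x, y, z axes, in that order (R = Rz(yaw) Ry(pitch) Rx(roll)).
In Python, from bench import robot gives the robot as it stands. The module is installed in compiled form; this text tells all that it offers. Calls block until the motion is done:
- robot.move_ptp(position, orientation): joint-space move of the TCP to a pose.
- robot.move_linear(position, ori=None, speed=150, f_stop=None): straight line of the TCP; ori=None keeps the orientation; speed is the mean speed in mm/s. With f_stop (N) it stops when the force on the tool has changed by that much, and returns True; else False.
- robot.move_j(angles): joint-space move.
- robot.move_gripper(opening): opening from 0.0 (shut) to 1.0 (fully open); the grip force is fixed at half the most; returns when the fingers have stopped.
- robot.sleep(seconds).
- robot.inverse_kinematics(position, orientation): joint angles nearest the present ones, or None.
- robot.get_image(name): name is "scene" or "top" or "wrist"; returns a dict with "img" (420x560x3 uint8, blue, green, red), "fovy" (degrees; the focal length in pixels is half the picture's height over the tangent of half this angle, whatever the lens; pixels are square), "cx", "cy" (the principal point, pixels), "eye" and "orientation" of the camera in the world. Camera axes: x right, y down, z forward; pixel columns grow to the right and rows downward; lengths in mm; the calibration is good to about 2 mm. The wrist camera is an equidistant fisheye: a pixel r from the principal point sees the ray r / f radians off the axis. A picture is of the moment at which its call begins. There is no depth.
A pose or a line that the arm cannot do raises robot.MotionError and nothing moves.
- robot.hand_in(): hands the job in; it is judged then, once.
Readings, each from a call of its own:
- robot.current_t(): time.
- robot.current_qpos(): joint angles.
- robot.current_joint_vel(): joint speeds.
- robot.current_joint_efforts(): joint torques, N m.
- robot.current_tcp_pos(): TCP position.
- robot.current_eef_rot(): TCP orientation.
- robot.current_contact_force(): force on the tool from outside, world axes, zero at the start.
- robot.current_ft_torque(): the same for the moment, N m.
- robot.current_gripper_width(): opening from 0.0 (shut) to 1.0 (fully open).
- robot.current_finger_force(): force on a finger pad.
Only numpy, scipy, OpenCV 4.12 (cv2) and the standard library are available. Lean on these libraries where they do the work, as an engineer would, in place of code of your own. Each camera call takes 0.05 s, during which the arm holds its last target. There are 200 camera calls.

## Task

A rebuilt trailer coupler with a stub of drawbar sits on the tow ball in the bench vice. First check its latch with the coupler left down on the ball: pull the sprung latch bar sideways all the way over to the fixed carrying grip, then let it spring fully home. Then pull the latch over again, lift the coupler straight up off the ball, and finish still holding it there, level and at rest over the ball, with the rim of its cup at least 3 cm above the top of the ball and nothing but your gripper carrying it; leave the other things on the bench alone.

Things in the scene. Friction and masses are not known exactly. Their poses are not given: they have to be found in the camera images.
- coupler: Loose aluminium ball coupler with a stub of square tube, 0.65 to 0.95 kg, seated on the ball, tube end on a timber prop; it can swivel about the ball. Origin: centre of its ball socket (= ball's centre when seated); x back along the tube, z up, y across. Centre of mass near x = 75 mm, under the handle. Handle on top: a fixed grip and, on its +y side, a sprung latch bar.
- socket (a point): Socket centre (the coupler's origin). Round it an upside-down cup, 65 mm across, 73 mm over the bead at its rim; top 31 mm above this point, rim 14 mm below, open underneath. Behind it (coupler's +x) a housing 60 mm wide to x = 140 mm, top at +31 mm; then 50 mm square tube to x = 225 mm, underside at -25 mm.
- grip (a point): Centre of the fixed carrying grip, a rubber-covered bar 80 mm long (coupler x), 20 mm wide (y), 22 mm tall, with a post at each end; at (75, -8, 71) mm in the coupler's frame, axes as the coupler's. 29 mm of free height between its underside and the housing.
- latch_bar (a point): Centre of the moving steel latch bar, 58 mm long (coupler x), 8 mm thick (y), 22 mm tall, level with and parallel to the grip: at (75, 22, 71) mm in the coupler's frame when shut. Grip and bar measure 44 mm over their outer faces when shut, 28 mm with the bar pulled over against the grip (gap 16 mm, with two guide rods and springs 23 mm either side of the middle).
- latch (a joint): Latch travel, m: 0 shut (jaw under the ball, coupler cannot lift), 0.016 fully open, bar against grip. Bar moves along the coupler's -y. Spring pushes back 5.5 N at 0 to 12.5 N at 0.016 and shuts it when let go. The jaw clears the ball above about 0.0145 and must stay clear for the first 25 mm of lift. Seated, the coupler can shift only 1 to 2 mm sideways on the ball.
- ball (a point): Centre of the fixed steel tow ball, 50 mm in diameter, 165 mm above the bench, on a 22 mm neck. Axes as the ball mount's: its square shank and the bench vice (jaw tops 110 mm above the bench, all within 260 mm of the ball) lie on its -x side; the coupler's tube points roughly to its +x.
- ball_mount: The fixed ball mount with the iron bench vice that holds it. Origin on the bench directly under the ball; axes as ball.
- prop: Loose softwood block on end, 60 x 100 mm, 140 mm tall, that props the tube about 190 mm behind the ball. Origin: centre of its underside.
- spray_can: Bystander: upright dark metal spray can, 58 mm in diameter, 190 mm tall. Origin: centre of its underside.
- spanner: Bystander: steel combination spanner, 190 mm long, 8 mm thick, lying flat. Origin: centre of its underside.
- gear: Bystander: steel gear wheel, 74 mm in diameter, 30 mm tall with its hub, lying flat. Origin: centre of its underside.
Mind the look-alikes: they are no part of the job. Several things look just like the prop: the one meant starts farthest to the robot's right.

How it is judged:
By the outcome, as a careful person would: the job done as asked, in the order asked, and still so for the second after the job is handed in, while the arm keeps its last pose, push and grip.
It also fails if it takes over 38 s, if anything falls off the work surface, if the arm or the gripper's body presses on something with over 40 N, if the wrist force passes 120 N, or if a joint passes its speed limit or range.

## Working session

There is one attempt and no reset: what is moved stays moved. The work goes in short steps, each a Python script; the robot and the scene stay as the last script left them, time stands still between calls to the robot, and variables do not carry over. Pictures are saved under pics/ and viewed, at most 10 in all, crops included, and the job is handed in when it is done.

```bash
mkdir -p pics
cat > h.py <<'E'
import numpy as np, cv2
from scipy.spatial.transform import Rotation as R
from bench import robot
def rm(o):
    o=np.array(o,float)
    return o if o.shape==(3,3) else R.from_euler('xyz',o).as_matrix()
def shot(name,fn):
    d=robot.get_image(name); cv2.imwrite(f'pics/{fn}.png',d['img']); 
    np.save(f'pics/{fn}.npy',{k:v for k,v in d.items()},allow_pickle=True); return d
def load(fn): return np.load(f'pics/{fn}.npy',allow_pickle=True).item()
def ray(d,u,v,fish=False):
    f=d['img'].shape[0]/2/np.tan(np.radians(d['fovy'])/2)
    x,y=(u-d['cx'])/f,(v-d['cy'])/f
    if fish:
        t=np.hypot(x,y); s=np.sin(t)/max(t,1e-9); c=np.array([x*s,y*s,np.cos(t)])
    else: c=np.array([x,y,1])
    c=rm(d['orientation'])@c; return np.array(d['eye'],float),c/np.linalg.norm(c)
def onz(d,u,v,z,fish=False):
    e,r=ray(d,u,v,fish); return e+r*(z-e[2])/r[2]
def proj(d,p,fish=False):
    f=d['img'].shape[0]/2/np.tan(np.radians(d['fovy'])/2)
    c=rm(d['orientation']).T@(np.array(p,float)-np.array(d['eye']))
    if fish:
        r=np.hypot(c[0],c[1]); t=np.arctan2(r,c[2]); return np.array([d['cx']+f*t*c[0]/r,d['cy']+f*t*c[1]/r])
    return np.array([d['cx']+f*c[0]/c[2],d['cy']+f*c[1]/c[2]])
E
python3 - <<'E'
from h import *
for n in ('scene','top','wrist'):
    d=shot(n,n+'0'); print(n,d['fovy'],d['cx'],d['cy'],d['eye'],d['orientation'])
a=[cv2.imread(f'pics/{n}0.png') for n in ('scene','top')]
print(robot.current_eef_rot(),robot.current_t(),robot.current_gripper_width())
E
```

```text
scene 49.541319661195224 278.15051355908435 206.3652470581636 [1099.22306841 -101.91185549 1128.01310964] [-2.65433966 -0.01294689  1.65724669]
top 44.669765837346326 278.7944659458979 208.1184924628697 [ 441.28091064 -143.3916965  1126.29965014] [-2.98659155  0.02792378 -1.58050516]
wrist 65.70646984690485 278.62658559604625 208.58426712831107 [ 296.96221321 -468.29140526  382.45408125] [ 2.84391917e+00  2.22789559e-03 -1.15143070e+00]
[-3.14025830e+00 -2.59116483e-04  4.17839226e-01] 0.15 0.9986380398185836
```

View pics/top0.png

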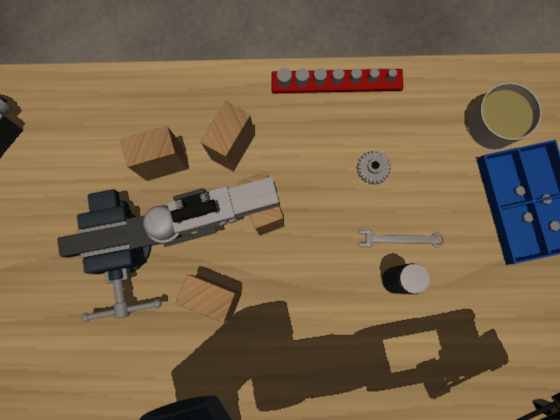

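View pics/scene0.png

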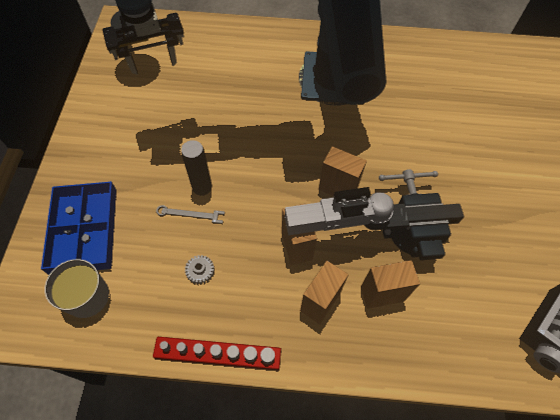

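The top view shows the coupler's cup at (160,223), the handle at about (195,205) and the tube end at (275,192). Four blocks look alike: (152,152), (228,135), (207,297) and the one under the tube at (265,205). The last is farthest right, so it is the prop. The scene view agrees, with the cup at (381,208) and the handle at (350,205).

Run:
```python
from h import *
a=cv2.imread('pics/top0.png')[165:265,130:290]; b=cv2.imread('pics/scene0.png')[160:270,270:430]
cv2.imwrite('pics/c1.png',cv2.resize(a,None,fx=5,fy=5,interpolation=2)); cv2.imwrite('pics/c2.png',cv2.resize(b,None,fx=5,fy=5,interpolation=2))
```

```text
(no output)
```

View pics/c1.png

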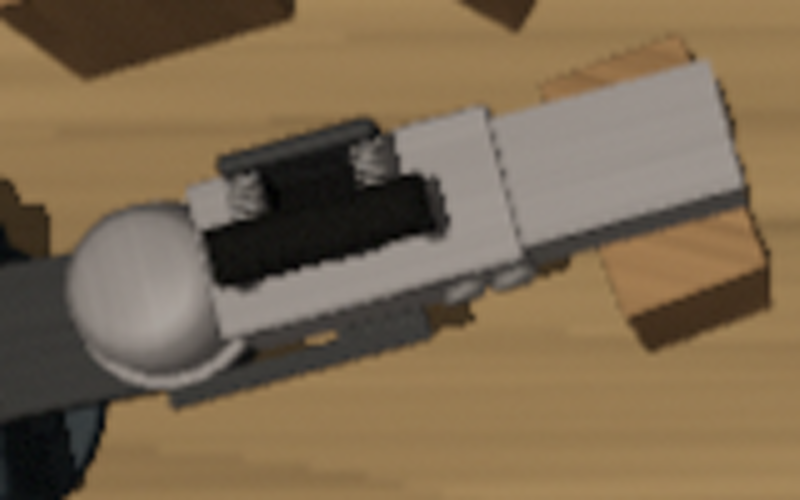

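View pics/c2.png

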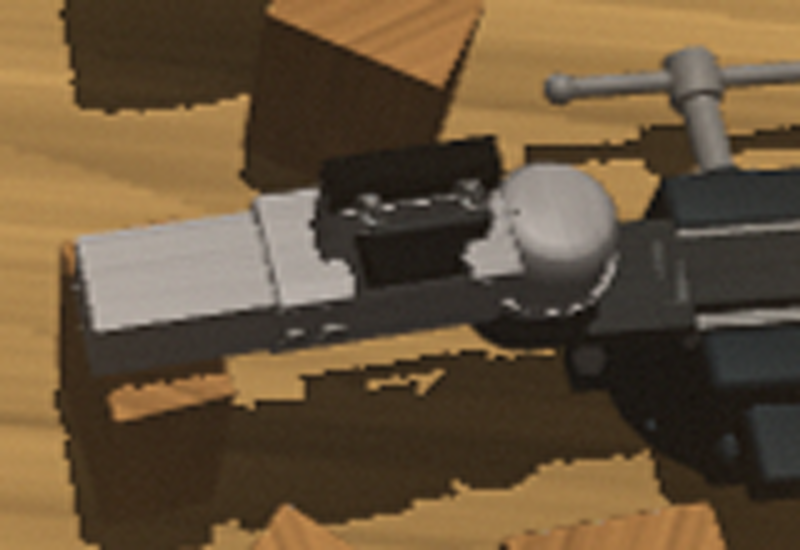

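Crop 1 shows the fixed grip (black bar) with corners near (205,233), (425,177) and (440,233). The latch bar is above it, from (218,157) to (372,118), with springs between the two. Crop 2 confirms this: the bar is on the side away from the robot (coupler +y is about world +x). The block under the tube is the prop.

```bash
cat > fit.py <<'E'
from h import *
from scipy.optimize import least_squares
T=load('top0');S=load('scene0')
def W(q,p):
    c,s=np.cos(q[2]),np.sin(q[2]); return np.array([q[0]+c*p[0]-s*p[1],q[1]+s*p[0]+c*p[1],165+p[2]])
t=lambda u,v:(130+u/5,165+v/5); s=lambda u,v:(270+u/5,160+v/5)
obs=[(T,t(708,62),(225,25,25)),(T,t(742,188),(225,-25,25)),(T,t(487,107),(140,30,31)),(T,t(521,260),(140,-30,31)),
(T,t(205,233),(35,2,82)),(T,t(420,178),(115,2,82)),(T,t(215,287),(35,-18,82)),(T,t(218,157),(46,26,82)),(T,t(365,119),(104,26,82)),
(S,s(78,240),(225,-25,25)),(S,s(92,332),(225,25,25)),(S,s(255,197),(140,-30,31)),(S,s(278,305),(140,30,31)),(S,s(322,160),(115,-18,82)),(S,s(498,137),(35,-18,82))]
if __name__=='__main__':
    for d,uv,p in obs: print(p,onz(d,*uv,165+p[2])[:2].round(1))
    for oo in (obs[:9],obs[9:],obs):
        r=least_squares(lambda q:np.concatenate([proj(d,W(q,p))-uv for d,uv,p in oo]),[430,60,-1.35])
        print(r.x.round(3),r.fun.reshape(-1,2).round(1).tolist())
    q=r.x
    print('grip',W(q,(75,-8,71)),'bar',W(q,(75,22,71)))
    np.save('q.npy',q)
E
python3 fit.py
```

```text
(225, 25, 25) [ 646.3 -105.7]
(225, -25, 25) [ 598.3 -118. ]
(140, 30, 31) [629.2 -23.6]
(140, -30, 31) [571.5 -36.5]
(35, 2, 82) [575.4  68.6]
(115, 2, 82) [593.9  -6.7]
(35, -18, 82) [556.3  64.7]
(46, 26, 82) [602.4  64.7]
(104, 26, 82) [615.2  12.9]
(225, -25, 25) [ 605.6 -115.1]
(225, 25, 25) [ 652.3 -105. ]
(140, -30, 31) [578.4 -34.3]
(140, 30, 31) [633.7 -21.4]
(115, -18, 82) [585.3  -9. ]
(35, -18, 82) [565.9  69.6]
[564.186 104.349  -1.31 ] [[0.5, -0.0], [0.8, 0.1], [-0.2, -0.0], [1.2, 0.1], [-1.4, 0.2], [-0.3, -1.0], [-0.7, 0.3], [-1.1, 0.7], [1.3, -0.5]]
[574.158 107.945  -1.329] [[-0.5, -0.7], [0.2, 0.1], [-0.4, 0.0], [0.2, 1.3], [0.4, -0.4], [0.0, -0.3]]
[565.622 105.213  -1.307] [[-0.2, -1.1], [0.3, -1.0], [-0.8, -1.0], [0.7, -0.9], [-1.9, -0.7], [-0.8, -2.1], [-1.2, -0.6], [-1.7, -0.1], [0.8, -1.5], [-1.3, -2.2], [-0.1, -1.5], [-1.4, -2.1], [-0.3, -1.0], [-0.6, -2.8], [-1.3, -3.4]]
grip [577.47232906  30.72387123 236.        ] bar [606.43270792  38.55307658 236.        ]
```

Run:
```python
from fit import *
for n,u,v,z in ((T,375,166,30),(S,199,268,30),(T,438,240,8),(S,161,211,8),(T,226,103,140),(S,345,278,140),(T,414,279,190),(S,192,149,190)): print(onz(n,u,v,z)[:2].round(1))
g=lambda q,p:W(q,p)+[0,0,q[3]]
r=least_squares(lambda q:np.concatenate([proj(d,g(q,p))-uv for d,uv,p in obs]),[430,60,-1.35,0])
print(r.x.round(3),r.fun.reshape(-1,2).round(1).tolist())
# offset of pixel in scene
```

```text
[ 703.3 -325.9]
[ 713.7 -323. ]
[ 541.3 -459.5]
[ 551.2 -459.4]
[812.6 -12.5]
[745.9  32.8]
[ 455.2 -361.1]
[ 461.8 -360.5]
[566.694 106.914  -1.316 -11.213] [[-0.4, 0.6], [-0.3, 0.5], [-0.6, 0.3], [0.5, 0.1], [-1.2, -0.1], [-0.6, -1.0], [-0.7, -0.1], [-0.9, 0.6], [1.2, -0.3], [-0.8, -0.3], [0.2, 0.2], [-1.1, 0.2], [-0.3, 1.1], [-0.5, -0.2], [-1.5, -0.5]]
```

Both cameras show the same offset of about 10 mm between them, on bench items too, so I'll settle the position from close by with the wrist camera.

Run:
```python
from h import *
q=[568,106,-1.313]
c,s=np.cos(q[2]),np.sin(q[2]); p=np.array([q[0]+c*75+s*4,q[1]+s*75-c*4])
for yaw in (q[2],q[2]+np.pi): print(yaw,p,robot.inverse_kinematics([*p,330],[np.pi,0,yaw]),robot.inverse_kinematics([*p,217],[np.pi,0,yaw]),robot.inverse_kinematics([*p,310],[np.pi,0,yaw]))
robot.move_ptp([*p,330],[np.pi,0,q[2]])
d=shot('wrist','w1'); print(d['eye'],d['orientation'],robot.current_t(),robot.current_tcp_pos(),robot.current_contact_force())
cv2.imwrite('pics/w1b.png',cv2.resize(d['img'],(800,600),interpolation=2))
```

```text
-1.313 [583.25345752  32.45863726] [-1.35237861e-01  2.75170668e-01  1.24632510e+00 -4.44089210e-16
  1.62009689e+00  2.74855847e+00] [-1.35237861e-01  3.20936906e-01  1.45317475e+00 -4.44089210e-16
  1.36748100e+00  2.74855847e+00] [-1.35237861e-01  2.79477246e-01  1.28734779e+00 -4.44089210e-16
  1.57476761e+00  2.74855847e+00]
1.8285926535897932 [583.25345752  32.45863726] [-0.13523786  0.27517067  1.2463251   0.          1.62009689 -0.39303419] [-0.13523786  0.32093691  1.45317475  0.          1.367481   -0.39303419] [-0.13523786  0.27947725  1.28734779  0.          1.57476761 -0.39303419]
[602.91550956 -46.74701319 494.34108142] [ 2.84266367e+00 -1.13542340e-04 -2.88271250e+00] 2.7 [583.24670598  31.81410082 329.82316467] [0.24740267 0.65697667 0.41579582]
```

View pics/w1b.png

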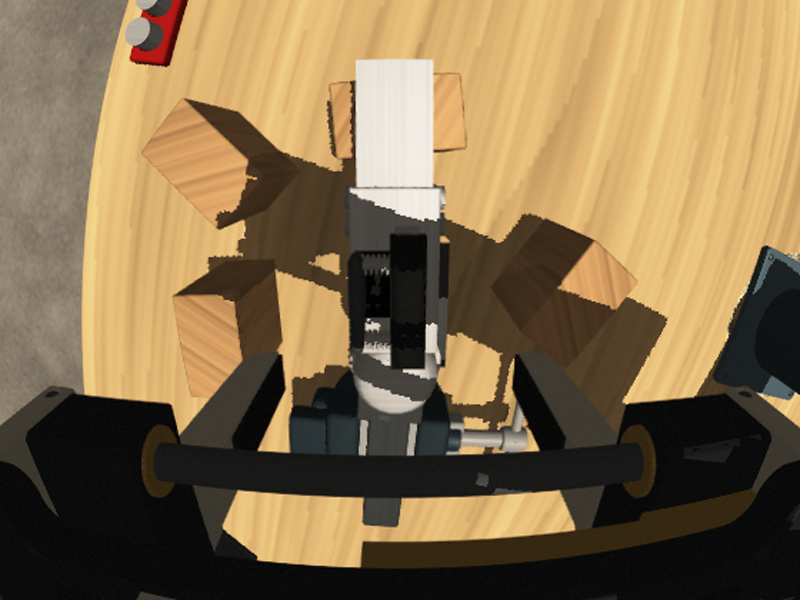

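The wrist view (800 scale) shows the grip top at u 391–427, v 234–368, the bar's outer edge at u≈350, tube-end corners at (357,60) and (433,60), and housing corners at (349,188) and (440,188). The fingertips straddle the handle at u 285 and 513.

Run:
```python
from fit import *
D=load('w1'); k=.7
obs=[((391,234),(115,2,82)),((427,234),(115,-18,82)),((391,368),(35,2,82)),((427,368),(35,-18,82)),((350,254),(104,26,82)),((350,350),(46,26,82)),
((357,60),(225,25,25)),((433,60),(225,-25,25)),((349,188),(140,30,31)),((440,188),(140,-30,31))]
for uv,p in obs: print(p,onz(D,uv[0]*k,uv[1]*k,165+p[2],True)[:2].round(1))
for zz in (0,1):
  r=least_squares(lambda q:np.concatenate([proj(D,W(q,p)+[0,0,zz*q[3]],True)-np.array(uv)*k for uv,p in obs]),[568,106,-1.313,0.])
  q=r.x;print(q.round(3),r.fun.reshape(-1,2).round(1).tolist(),'target',W(q,(75,-4,71)))
  if not zz: np.save('q.npy',q[:3])
# tool centre line from fingertip pixels
a=np.array([onz(D,u*k,355*k,330,True)[:2] for u in (285,513)]);print(a.mean(0),a)
```

```text
(115, 2, 82) [596.3  -6.9]
(115, -18, 82) [577.5 -11.9]
(35, 2, 82) [576.3  69.7]
(35, -18, 82) [555.8  64.3]
(104, 26, 82) [615.1   9.4]
(46, 26, 82) [602.3  64.7]
(225, 25, 25) [ 645.4 -104.1]
(225, -25, 25) [ 598.1 -116.5]
(140, 30, 31) [628.5 -21. ]
(140, -30, 31) [572.3 -35.8]
[564.488 104.533  -1.311   0.   ] [[0.0, 1.1], [0.8, 1.1], [0.6, 1.8], [-0.9, 1.7], [-2.0, 1.2], [0.4, 2.4], [-0.6, -2.6], [0.7, -2.8], [-0.5, -2.4], [1.5, -2.5]] target [579.91813926  31.02816669 236.        ]
[564.284 105.735  -1.311  -7.136] [[0.0, 1.1], [0.1, 1.2], [0.6, -0.5], [-1.5, -0.6], [-1.1, 0.9], [1.1, 0.4], [-0.0, 0.2], [0.0, 0.0], [0.2, -1.5], [0.7, -1.7]] target [579.70895907  32.22959482 236.        ]
[583.51316296  24.89107037] [[627.05460358  36.41054045]
 [539.97172234  13.37160028]]
```

The wrist view agrees with the top camera (564.4, 105, yaw −1.311). I'll go down over the handle and do the first latch pull.

```bash
cat >> h.py <<'E'
def st(m=''):
    print(m,'t',round(robot.current_t(),2),'tcp',np.round(robot.current_tcp_pos(),1),'F',np.round(robot.current_contact_force(),1),'M',np.round(robot.current_ft_torque(),2),'w',round(robot.current_gripper_width()*93,1),'ff',np.round(robot.current_finger_force(),1),flush=True)
E
python3 - <<'E'
from h import *
P=[579.9,31.5];O=[np.pi,0,-1.311]
robot.move_linear([*P,300],O,speed=100); st('above')
print(robot.move_linear([*P,217],speed=70,f_stop=6)); st('down')
shot('wrist','w2')
robot.move_gripper(0.62); st('60')
robot.move_gripper(0.0); st('shut')
robot.sleep(.3); st()
d=shot('wrist','w3')
cv2.imwrite('pics/w3b.png',cv2.resize(d['img'][60:330,130:430],None,fx=2.2,fy=2.2,interpolation=2))
E
```

```text
above t 3.15 tcp [579.8  31.2 299.9] F [-0.3  0.3  0.6] M [ 0.11 -0.02  0.  ] w 92.9 ff 0.0
False
down t 4.48 tcp [580.2  31.4 217.6] F [-0.2 -0.   0.1] M [ 0.1  -0.01 -0.02] w 93.0 ff 0.0
60 t 5.29 tcp [580.8  31.6 217.6] F [3.5 1.9 2.2] M [ 0.35 -0.7   0.05] w 57.5 ff 1.8
shut t 5.88 tcp [579.   31.  216.4] F [-2.2 -2.5  1.2] M [-0.42  0.55  0.11] w 27.9 ff 30.0
 t 6.18 tcp [579.5  31.6 216.4] F [-2.6 -1.6 -1.7] M [-0.21  0.46  0.05] w 27.4 ff 30.0
```

View pics/w3b.png

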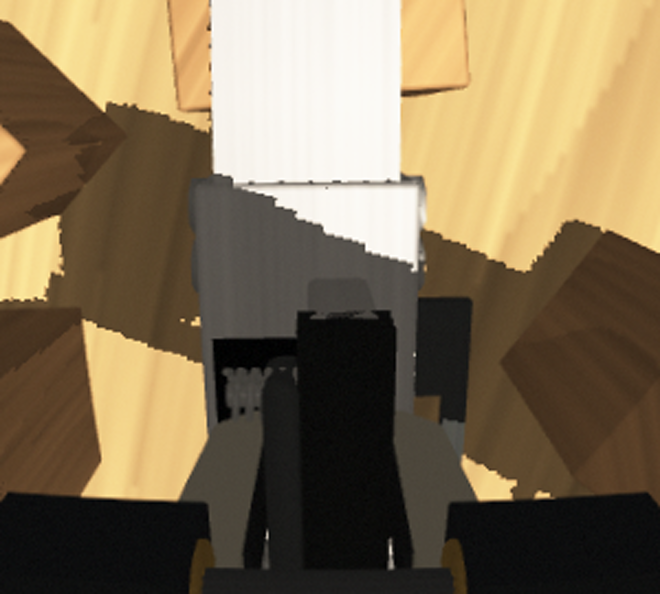

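The latch bar (crop u 265–300) is against the grip (u 298–395), and the 27.4 mm width matches the 28 mm given. Next I'll release it and check that it springs home.

Run:
```python
from h import *
D=load('w3'); g=onz(D,286.8,201.8,247,True); tp=np.array(robot.current_tcp_pos())
ax=np.array([np.cos(-1.311),np.sin(-1.311)]); print('grip end',g,'dist along x from tcp (want 40):',(g[:2]-tp[:2])@ax)
robot.move_gripper(0.85); robot.sleep(.6); st('open')
d=shot('wrist','w4')
cv2.imwrite('pics/w4b.png',cv2.resize(d['img'][60:330,130:430],None,fx=2.2,fy=2.2,interpolation=2))
```

```text
grip end [586.15086606 -10.96109828 247.        ] dist along x from tcp (want 40): 42.93878453134872
open t 7.79 tcp [579.9  31.5 217. ] F [ 0.3 -0.4 -0. ] M [ 0.11 -0.11 -0.03] w 79.0 ff 0.0
```

View pics/w4b.png

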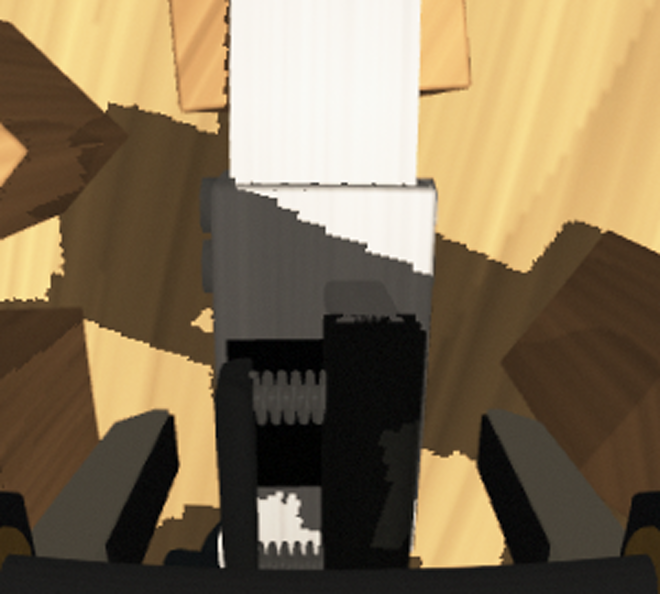

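The latch is fully home: bar at u 217–255, grip at u 325–420, with both springs extended. The prop has not moved. The tool sits about 4 mm towards coupler +y of the ideal centre, so I'll shift it, grip again, and lift in stages.

Run:
```python
from h import *
y=-1.311; P=np.array([579.9,31.5])+4*np.array([np.sin(y),-np.cos(y)])+1.5*np.array([np.cos(y),np.sin(y)])
np.save('P.npy',P)
robot.move_linear([*P,217],speed=20); st('shift')
robot.move_gripper(0.0); robot.sleep(.3); st('grip')
shot('wrist','w5')
robot.move_linear([*P,220.5],speed=10); st('up3')
```

```text
shift t 8.21 tcp [576.3  28.9 217. ] F [-0.   0.1  0.8] M [ 0.12 -0.01  0.  ] w 79.3 ff 0.0
grip t 9.38 tcp [576.1  28.6 216.8] F [-1.9 -4.7  1.4] M [-0.63  0.56 -0.  ] w 28.3 ff 30.0
up3 t 9.93 tcp [576.2  29.5 219.9] F [-0.   0.3 -7.1] M [ 0.03 -0.07 -0.01] w 28.1 ff 30.0
```

It carries about 7 N with almost no moment, and the latch is still open (28.1 mm). I'll lift straight up.

Run:
```python
from h import *
P=np.load('P.npy')
print(robot.move_linear([*P,245],speed=30,f_stop=20)); st('up28')
if robot.current_contact_force()[2]>-15:
    robot.move_linear([*P,304],speed=40); robot.sleep(.5); st('top')
    shot('scene','s6');d=shot('wrist','w6')
    a=cv2.resize(cv2.imread('pics/s6.png')[120:300,250:450],None,fx=2,fy=2); b=cv2.resize(d['img'][30:330,100:460],(400,333))
    o=np.zeros((400,800,3),np.uint8);o[:360,:400]=a;o[:333,400:]=b;cv2.imwrite('pics/m6.png',o)
```

```text
False
up28 t 10.89 tcp [576.3  29.  244.8] F [-0.2  0.1 -7.3] M [ 0.07  0.01 -0.01] w 28.5 ff 30.0
top t 13.02 tcp [576.4  29.  304. ] F [ 0.4  0.6 -6.7] M [ 0.1  -0.04 -0.02] w 28.4 ff 30.0
```

View pics/m6.png

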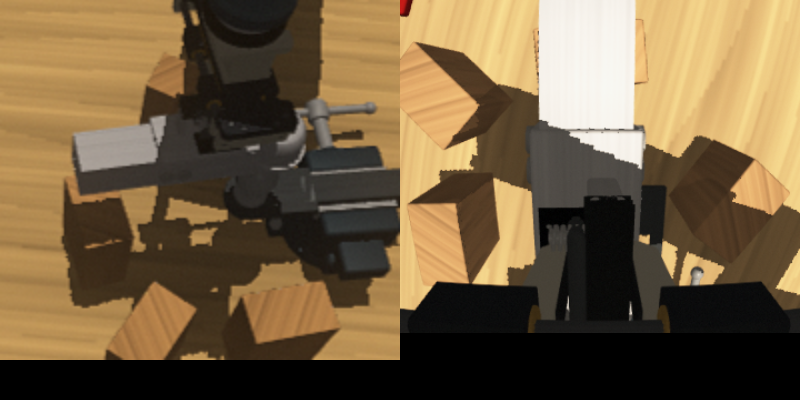

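The coupler hangs clear with the ball exposed at left-panel (250,195). The prop still stands at (95,230). To check for tilt or slip, I'll compare the coupler in the wrist view before and after the lift.

Run:
```python
from h import *
A=load('w5')['img'];B=load('w6')['img']
g=[cv2.cvtColor(i,cv2.COLOR_BGR2GRAY) for i in (A,B)]
for n,(r0,r1,c0,c1) in {'seam':(130,165,210,325),'tube':(20,120,205,325),'gripend':(180,215,245,320)}.items():
    t=g[0][r0:r1,c0:c1]; s=g[1][max(r0-15,0):r1+15,c0-15:c1+15]
    m=cv2.matchTemplate(s,t,cv2.TM_CCOEFF_NORMED);_,v,_,l=cv2.minMaxLoc(m);print(n,v,l[0]-15,l[1]-min(15,r0))
for i in g: # tube width per row
    for r in (5,40,80,120):
        w=np.where(i[r,180:350]>195)[0]+180; print(r,w.min(),w.max())
st()
```

```text
seam 0.9448774456977844 -1 -1
tube 0.8707337379455566 -1 -4
gripend 0.934205949306488 0 0
5 180 349
40 180 349
80 180 349
120 226 349
5 180 349
40 180 349
80 180 349
120 225 349
 t 13.12 tcp [576.4  29.  304. ] F [ 0.1  0.  -7.2] M [ 0.1  -0.02 -0.01] w 28.1 ff 30.0
```

Run:
```python
from h import *
for n in ('w5','w6'):
    i=load(n)['img']; h=cv2.cvtColor(i,cv2.COLOR_BGR2HSV); m=((h[...,1]<40)&(h[...,2]>150)).astype(np.uint8)
    print(n,[(r,*(np.where(m[r,200:350])[0][[0,-1]]+200)) for r in (2,10,20,40,60,80,100,120,130) if m[r,200:350].any()])
for n in ('scene0','s6'):
    pass
S=load('s6'); a=cv2.cvtColor(S['img'],cv2.COLOR_BGR2HSV); m=((a[...,1]<40)&(a[...,2]>110)).astype(np.uint8)[170:220,270:345]
c=max(cv2.findContours(m,0,1)[0],key=cv2.contourArea); print(cv2.approxPolyDP(c,2,True).reshape(-1,2)+[270,170])
from fit import W
# expected with level coupler; lift 87
q=np.load('q.npy')
S0=load('scene0')
for p in ((225,-25,25),(225,25,25),(140,-30,31),(140,30,31)):
    print(p,proj(S0,W(q,p)),proj(S,W(q,p)+[-4,-2,87]))
```

```text
w5 [(10, np.int64(227), np.int64(312)), (20, np.int64(227), np.int64(312)), (40, np.int64(226), np.int64(312)), (60, np.int64(226), np.int64(311)), (80, np.int64(226), np.int64(311)), (100, np.int64(226), np.int64(311)), (120, np.int64(226), np.int64(310)), (130, np.int64(226), np.int64(310))]
w6 [(10, np.int64(226), np.int64(311)), (20, np.int64(226), np.int64(311)), (40, np.int64(225), np.int64(311)), (60, np.int64(225), np.int64(311)), (80, np.int64(225), np.int64(310)), (100, np.int64(225), np.int64(310)), (120, np.int64(225), np.int64(310)), (130, np.int64(225), np.int64(309))]
[[332 178]
 [320 183]
 [287 187]
 [290 204]
 [327 200]]
(225, -25, 25) [284.04040072 205.04824923] [284.24720959 184.5015106 ]
(225, 25, 25) [287.95067084 224.07475757] [288.46588331 204.51617304]
(140, -30, 31) [319.34000375 196.68643318] [322.20885354 175.60882144]
(140, 30, 31) [324.96567494 219.29161404] [328.35287424 199.36676344]
```

The tube is the same width in the wrist view (85 px) before and after the lift, so the coupler is level to about 1° and hasn't slipped in the grip. Lift is about 87 mm, putting the rim about 48 mm above the ball top. Handing in.

```bash
python3 -c "
from h import *
st(); print(robot.hand_in())"
```

```text
t 13.12 tcp [576.4  29.  304. ] F [ 0.1  0.  -7.2] M [ 0.1  -0.02 -0.01] w 28.1 ff 30.0
the job is handed in; nothing more can be done
None
```

The job is handed in at 13.1 s: I pulled the latch fully over and saw it spring home, then pulled it again and lifted the coupler, which is held level and still with its rim about 48 mm above the ball top, and the prop and other things were left where they stood.

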